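# Reset the bend tester's peak pointer and show the bent weld coupon to the camera

### The arm

A 7-joint arm with a two-finger parallel gripper is mounted at the origin on the work surface; the furniture and walls round the work are solid. World frame = base frame: x ahead of the robot, y to its left, z up, the work surface at z = 0. Lengths are in m, angles in rad, forces in N, time in s.
With the tool pointing down it reaches from about 0.4 to 0.925 m from the base axis. Payload 5.6 kg.
Tool frame: the origin (TCP) lies on the centre line of the jaws, within the pads' length; the fingertips stand env.tips_ahead ahead of it and the grasp point (between the pads) lies 6 mm ahead of it (env.tips_ahead is the distance from the TCP to the fingertips, in m); z points along the fingers, y is the line along which they close (so a half turn about z gives the same grasp; the last joint's range is limited). The gripper opens to 85 mm and grips with 20 to 120 N. Pads are 22 mm wide; open, the fingers measure 114 mm over their backs; the gripper's body (76 mm by 85 mm) begins 54 mm behind the grasp point. The pads swing forward as they close: fully open they stand 13 mm farther back than shut.
Start: joints at [-1.254, 0.468, -0.012, 1.603, 0.006, 1.071, -0.056], TCP at [0.229, 0.608, 0.256] pointing down, gripper open.
Joint ranges: [-2.53, 2.53], [-0.31, 2.02], [-1.57, 1.55], [0.28, 2.44], [-1.29, 4.43], [0.15, 1.84], [-2.92, 2.92]. Speed limits (rad/s): [2.57, 2.57, 3.14, 3.14, 3.14, 3.14, 3.14].

### API

Orientations are given as a unit quaternion [x, y, z, w].
In Python, from bench import env, imaging gives the robot as it stands. The module is installed in compiled form; this text tells all that it offers.
- The arm moves only by the tool apply_moves, never from a script. Its argument "deltas" is text: rows parted by semicolons, each of 6 numbers parted by spaces: the shift along the tool's x, y, z as a fraction of full scale, then the turn, a rotation vector about the tool's x, y, z as a fraction of full scale. A call has 1 to 5 rows; each row shifts and turns the commanded pose from where the row before left it, along the tool's axes as they then stand; what a row does not reach is not made up. Full scale, the value 1, is 0.05 m for a shift and 0.12 rad for a turn. A row lasts 1/8 s, in which the tool goes at most 62.5 mm and 10.7 degrees, less where a joint would pass 70% of its speed; a pose out of reach is approached as far as the arm can. A call with a number of a shift or a turn outside -1 to 1 is refused whole. A call with a gripper value outside its range is refused whole. "claw" is the closure, from 0 (fully open) to 1 (shut), set as the call begins (left out, the last holds). The fingers move at their own pace and stop on an object; the grip force is fixed at half the most. Time passes only in rows, so rows that do not move let the fingers close. It gives the time, the measured TCP pose, the force, the opening and the grip force at its end, in the units of the state.
- env.sense(): the state, without advancing time (a new reading comes with each control period).
- imaging.capture(name): name is "side" or "top" or "wrist"; returns (picture, depth): 400x640x3 uint8, red, green, blue; 400x640 float32, m along the optical axis (not along the pixel's ray), 0 where there is no reading.
- imaging.camera_info(name): a dict with "fx", "fy", "cx", "cy" (pixels), "position" and "orientation" of the camera in the world. Camera axes: x right, y up, looking along -z (the intrinsics and any distortion apply to the point x, -y, -z); pixel columns grow to the right and rows downward; lengths in m; the calibration is good to about 2 mm. The wrist camera is an equidistant fisheye: a pixel r from the principal point sees the ray r / f radians off the axis. A picture is of the moment at which its call begins: read the wrist's pose just before it. camera_info takes no time and is no camera call; for the wrist camera it gives the pose at the moment of the call.
- env.close_job(): hands the job in; it is judged then, once.
The state is a dict: "time_s": time; "joint_positions": joint angles; "joint_velocities": joint speeds; "tau": joint torques, N m; "tool_pos": TCP position; "tcp_rot": TCP orientation; "contact_force": force on the tool from outside, world axes, zero at the start; "moment": the same for the moment, N m; "finger_gap": finger opening in m; "grip_force": force on a finger pad.
Only numpy, scipy, OpenCV 4.12 (cv2) and the standard library are available. Lean on these libraries where they do the work, as an engineer would, in place of code of your own. Each camera call takes 0.05 s, during which the arm holds its last target. There are 200 camera calls.

### The job

A welded steel coupon has just been bent in the small bench press. Turn the knurled knob on the press's gauge anticlockwise until the peak pointer is back against its stop at zero, then lift the L-shaped coupon out of the V die and hold it up to the inspection camera, the outside of its bend on the line of sight about 12 cm in front of the lens, facing the lens squarely (the camera looks obliquely down) with the bend line upright in its picture. Finish while still holding it there, steady; do not touch the camera, and leave the other things lying where they are.

Things in the scene. Friction and masses are not known exactly. Their poses are not given: they have to be found in the camera images.
- peak_pointer (a joint): Angle (rad) of the gauge's peak pointer with its knob: 0 = resting against the stop at zero; it grows clockwise seen from above (0.9 to 2.8 at the start) and falls as the knob is turned anticlockwise. Light friction (0.03 N m) holds it wherever it is left; the stop is solid, and the knob then slips in the fingers.
- knob (a point): The aluminium knurled knob that carries the peak pointer, in the middle of the round white face-up gauge on the press's ram housing. Diameter 24 mm, vertical axis. The point is on the axis, 15 mm above the dial and 11 mm below the knob's flat top; the dial's bezel is 98 mm across and stands 3 mm above the dial. Free space all round above the bezel.
- coupon: The bent coupon: a dark steel flat with a right-angle bend, standing loose on edge on the press's bed with its bend in the V die. 25 mm wide (high as it stands), 10 mm thick, two equal legs of 85 mm, outside bend radius 18 mm, 0.22 to 0.35 kg, a weld bead along the bend line. Origin on its lower edge at the outside corner as if sharp, 7.5 mm beyond the bend; x points out of the bend along the bisector, z up its width.
- bend (a point): Middle of the outside of the coupon's bend (12.5 mm up), the point to bring to focus. Axes as the coupon's: x points straight out of the bend, away from both legs; z runs along the bend line, up as it stands in the die; y is level.
- leg_a (a point): Centre of the free part of one leg, half-way up and in mid-thickness: x = -47.4, y = +40.3, z = 12.5 mm in the coupon's frame (62 mm from the sharp corner). Axes as the coupon's; the leg runs along (-1, 1, 0) there and its 10 mm thickness along (1, 1, 0). 25 mm and more are free on both sides of the leg; its top edge is 12.5 mm above this point, the bed 12.5 mm below.
- leg_b (a point): The same for the other leg: x = -47.4, y = -40.3, z = 12.5 mm; the leg runs along (-1, -1, 0) and its thickness along (1, -1, 0). Either leg may be gripped.
- focus (a point): The in-focus point of the inspection camera, in the air on the lens axis, 120 mm in front of the lens, 190 mm above the bench. Axes: x points from here to the lens (25 degrees upward), y is level, z is up in the camera's picture. The coupon is right when bend lies here with its x and z axes along these.
- lens (a point): Centre of the lens's front face (lens 33 mm across), same axes as focus. The camera is a small box with a black lens on a 0.31 m steel post, looking 25 degrees down towards the robot's side.
- press: The grey bench bending press, fixed; origin on the bench under the middle of its bed. Bed 150 x 285 mm, top 22 mm above the bench; its y axis runs along the ram from the V die (at y = -95 mm, 26 mm high above the bed, open to +y, 90 degrees) to the ram housing with the gauge (y = +29 to +129 mm, 61 mm high; gauge at y = +79 mm). The punch is backed off to y = -5 mm.
- inspection_camera: The stand with the inspection camera, fixed; origin on the bench under its base plate (96 mm square). The camera looks to its -x side; the post stands at x = +30 mm, the lens at x = -86 mm.
- other_strip: Bystander: a bent strip of thin sheet, 53 x 80 x 22 mm, standing on edge on the bench; origin under its middle.
- pliers: Bystander: combination pliers with blue handles, 48 x 183 x 14 mm; origin under the middle.
- tape: Bystander: yellow tape measure, 66 x 82 x 37 mm; origin under the middle.
- marker: Bystander: marker pen with a black cap, 138 mm long; origin under the middle.
Mind the look-alikes: they are no part of the job. Several things have the shape of the coupon; the one meant has the colours described above.

How it is judged:
On the way, in this order (a step that is already met when the one before it is completed fails the run):
1. the peak pointer is turned back to its stop at zero (value of joint peak_pointer below 0.06 rad), for 0.2 s.
2. the coupon is lifted clear of the die (z of bend in the frame of press above 0.08 m), for 0.1 s.
At the end, for the whole second after the job is handed in: Peak pointer within 0.06 rad of its zero stop; the coupon held in the gripper alone, still, the outside of its bend within 16 mm of the camera's in-focus point and towards the lens, its bisector within 0.22 rad of the lens axis and its bend line within 0.22 rad of upright in the picture (value of joint peak_pointer below 0.06 rad and distance between bend and focus below 0.016 m and angle between the x axis of bend and the x axis of focus, either way round below 0.22 rad and angle between the z axis of bend and the z axis of focus, either way round below 0.22 rad and x of leg_a in the frame of focus below -0.02 m and contact force between the fingers and coupon above 1 N and contact force between coupon and press below 0.2 N and contact force between coupon and inspection_camera below 0.2 N and linear speed of coupon below 0.03 m/s); the arm keeps its last pose, push and grip.
It fails at once if the camera or its stand is touched by the arm, gripper or coupon (more than 2 N) (contact force between any of the arm, the fingers, coupon and inspection_camera above 2 N).
It fails at once if another thing on the bench is moved by more than 30 mm (distance of any of other_strip, pliers, tape, marker from where it was at the start of the episode above 0.03 m).
It also fails if it takes over 67 s, if anything falls off the work surface, if the arm or the gripper's body presses on something with over 40 N, if the wrist force passes 120 N, or if a joint passes its speed limit or range.

## Working session

There is one attempt and no reset: what is moved stays moved. The work goes in short steps, Python scripts to look and compute and a tool call to move; the robot and the scene stay as the last step left them, time stands still between calls to the robot, and variables do not carry over. Pictures are saved under pics/ and viewed, at most 10 in all, crops included, and the job is handed in when it is done.

Besides the shell and the picture viewer there is one more tool, called as a command line: name --argument value ..., lists and objects as JSON in quotes. apply_moves: Moves the arm, as the interface text tells. Its arguments: {"type":"object","properties":{"deltas":{"type":"string"},"claw":{"type":"number"}},"required":["deltas"]}

```bash
mkdir -p pics; ls
python3 - <<'E'
from bench import env, imaging
import cv2,numpy as np
s=env.sense(); print({k:np.round(v,3) for k,v in s.items()}, env.tips_ahead)
for n in ['top','side']:
    i=imaging.camera_info(n); print(n,i)
    p,d=imaging.capture(n); cv2.imwrite(f'pics/{n}0.png',p[:,:,::-1]); np.save(f'pics/{n}0.npy',d)
E
```

```text
pics
{'time_s': np.float64(0.0), 'joint_positions': array([-1.254,  0.468, -0.012,  1.604,  0.006,  1.071, -0.056]), 'joint_velocities': array([-0.   ,  0.001, -0.   ,  0.   ,  0.002, -0.001, -0.   ]), 'tau': array([-1.0000e-03, -5.3239e+01,  2.1000e-02, -2.5131e+01,  1.1000e-02,
        8.0000e-03,  0.0000e+00]), 'tool_pos': array([0.229, 0.608, 0.255]), 'tcp_rot': array([ 0.179,  0.984, -0.001, -0.   ]), 'contact_force': array([-0.997,  0.637, -0.382]), 'moment': array([-0.011,  0.036, -0.011]), 'grip_force': np.float64(0.0), 'finger_gap': np.float64(0.086)} 0.025
top {'fx': 372.0268541048503, 'fy': 372.0268541048503, 'cx': 314.30674868234433, 'cy': 198.97930504226278, 'position': array([ 0.33246569, -0.04589602,  1.21598873]), 'orientation': array([ 0.04369545, -0.0567792 , -0.6999534 ,  0.71058572])}
side {'fx': 416.54695114032467, 'fy': 416.54695114032467, 'cx': 324.9404029044295, 'cy': 190.9640033162471, 'position': array([0.52205034, 0.90614086, 0.65228082]), 'orientation': array([-0.00228849,  0.52392245,  0.85173583,  0.00678962])}
```

View pics/top0.png

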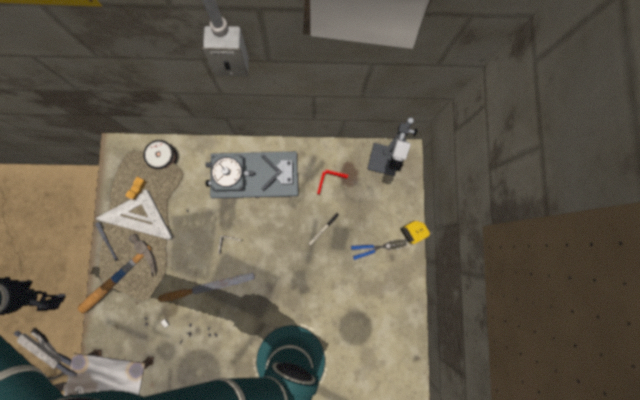

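View pics/side0.png

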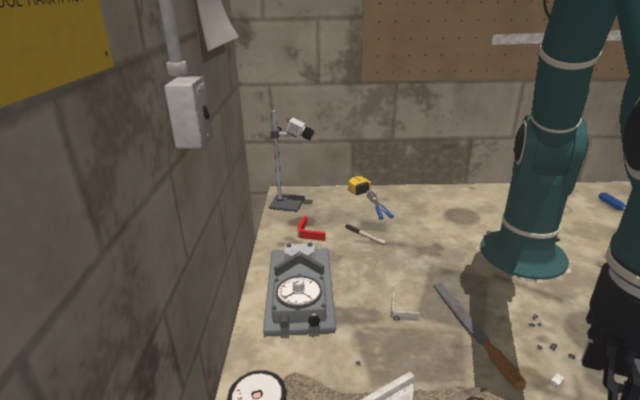

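Top view: the gauge is at about (228,172), the V die with the dark coupon near (280,172), and the inspection camera near (400,150). The red L at (332,178) is a look-alike. Next I'll measure with depth and enlarge crops.

```bash
cat > h.py <<'E'
import numpy as np,cv2
from scipy.spatial.transform import Rotation as R
from bench import env, imaging
def cloud(info,d,wrist=False):
    v,u=np.mgrid[0:d.shape[0],0:d.shape[1]].astype(float)
    x=(u-info['cx'])/info['fx']; y=(v-info['cy'])/info['fy']
    if wrist:
        r=np.hypot(x,y)+1e-9; k=np.tan(np.minimum(r,1.4))/r; x=x*k;y=y*k
    P=np.stack([x*d,-y*d,-d],-1)
    return P@R.from_quat(info['orientation']).as_matrix().T+info['position']
E
python3 - <<'E'
from h import *
for n in ['top','side']:
    d=np.load(f'pics/{n}0.npy'); P=cloud(imaging.camera_info(n),d); np.save(f'pics/{n}P.npy',P)
    pts={'top':[(228,172),(228,160),(214,172),(285,165),(290,172),(285,182),(272,173),(212,155),(212,196),(298,153),(298,194),(250,172),(400,150),(404,146),(395,160),(380,158),(410,122),(343,177)],'side':[(298,290),(299,285),(300,252),(300,245),(307,133),(297,127),(275,120),(288,204),(268,330),(334,328)]}[n]
    for u,v in pts: print(n,u,v,np.round(P[v,u],3))
t=cv2.imread('pics/top0.png');s=cv2.imread('pics/side0.png')
f=lambda i,a,b,c,e:cv2.resize(i[b:e,a:c],(400,300),interpolation=cv2.INTER_CUBIC)
cv2.imwrite('pics/crop.png',np.vstack([np.hstack([f(t,200,135,320,225),f(t,360,110,440,170)]),np.hstack([f(s,250,235,350,310),f(s,255,100,335,160)])]))
E
```

```text
top 228 172 [0.574 0.201 0.089]
top 228 160 [0.616 0.207 0.07 ]
top 214 172 [0.577 0.25  0.067]
top 285 165 [0.609 0.029 0.047]
top 290 172 [0.586 0.013 0.046]
top 285 182 [0.553 0.028 0.049]
top 272 173 [0.587 0.073 0.022]
top 212 155 [0.632 0.259 0.067]
top 212 196 [0.508 0.263 0.023]
top 298 153 [ 0.66  -0.011  0.006]
top 298 194 [ 0.522 -0.013  0.004]
top 250 172 [0.584 0.141 0.045]
top 400 150 [ 0.599 -0.283  0.281]
top 404 146 [ 0.608 -0.292  0.287]
top 395 160 [ 0.577 -0.274  0.262]
top 380 158 [ 0.647 -0.284  0.012]
top 410 122 [ 0.663 -0.302  0.314]
top 343 177 [ 0.581 -0.161  0.005]
side 298 290 [0.578 0.223 0.076]
side 299 285 [0.576 0.223 0.09 ]
side 300 252 [0.583 0.042 0.045]
side 300 245 [0.584 0.018 0.05 ]
side 307 133 [ 0.568 -0.262  0.253]
side 297 127 [ 0.597 -0.267  0.271]
side 275 120 [ 0.664 -0.3    0.282]
side 288 204 [ 0.637 -0.27   0.013]
side 268 330 [0.639 0.277 0.02 ]
side 334 328 [0.505 0.27  0.016]
```

View pics/crop.png

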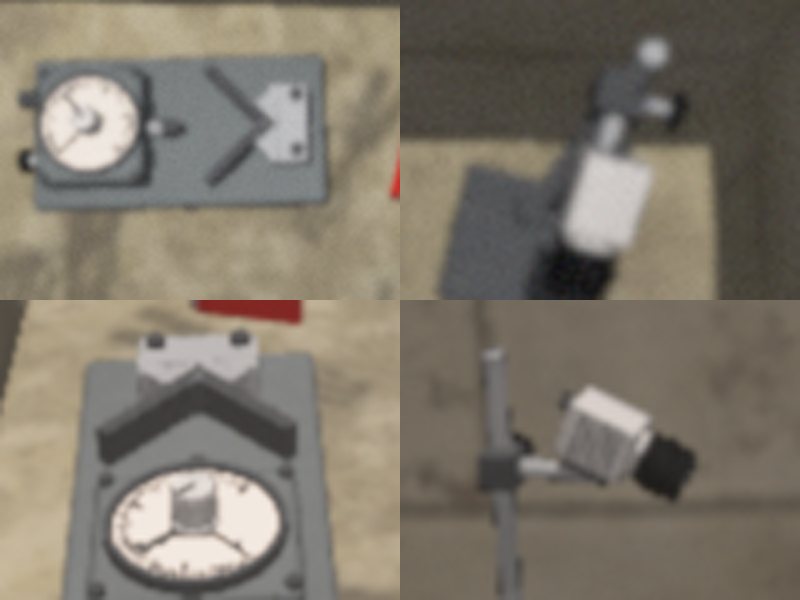

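The crops show the gauge knob at top-view (226,172) and the coupon's V pointing to −y, with its tip at about (281,172). The camera's box and lens face −x, turned a little to +y. Next I'll fit poses.

Run:
```python
from h import *
T=np.load('pics/topP.npy').reshape(-1,3);S=np.load('pics/sideP.npy').reshape(-1,3)
def sel(P,x,y,z): return P[np.all((P>[x[0],y[0],z[0]])&(P<[x[1],y[1],z[1]]),1)]
mr=lambda Q:cv2.minAreaRect(Q[:,:2].astype(np.float32))
for n,P in(('T',T),('S',S)):
    print(n,'bed',mr(sel(P,(.48,.68),(-.06,.32),(.014,.03))),'ram',mr(sel(P,(.48,.68),(.1,.32),(.055,.068))))
    q=sel(P,(.55,.61),(.18,.24),(.083,.1));print('knob',np.round(q.mean(0),4),q[:,:2].min(0),q[:,:2].max(0),len(q),np.median(q[:,2]))
    q=sel(P,(.5,.66),(.13,.3),(.064,.075));print('bezel',len(q),mr(q),np.median(q[:,2]))
    print('base',mr(sel(P,(.55,.75),(-.38,-.2),(.007,.025))))
    q=sel(P,(.62,.72),(-.36,-.24),(.05,.2));print('post',len(q),np.round(np.median(q,0),4),np.round(q.std(0),4))
    rgb=cv2.imread(f"pics/{'top' if n=='T' else 'side'}0.png").reshape(-1,3).astype(int)
    m=np.all((P>[.5,-.36,.2])&(P<[.64,-.2,.31]),1)
    for nm,mm in(('dark',m&(rgb.max(1)<55)),('white',m&(rgb.min(1)>120))):
        q=P[mm];print(nm,len(q),np.round(q.mean(0),4),np.round(q.min(0),3),np.round(q.max(0),3), mr(q))
    m=np.all((P>[.5,-.0,.03])&(P<[.66,.1,.06]),1)&(rgb.max(1)<85)
    q=P[m]
    print('coupon',len(q),np.median(q[:,2]),mr(q),q[q[:,1].argsort()[:4]],q[:,:2].min(0),q[:,:2].max(0))
```

```text
T bed ((0.5841747522354126, 0.13283105194568634), (0.15109345316886902, 0.28492555022239685), 2.0699360370635986) ram ((0.580388069152832, 0.21825024485588074), (0.11084757000207901, 0.11660906672477722), 1.1984198093414307)
knob [0.5802 0.2106 0.0914] [0.56824024 0.19916294] [0.59276651 0.22283733] 58 0.09196700094506516
bezel 680 ((0.5817649960517883, 0.2106127291917801), (0.1062413677573204, 0.0972297266125679), 3.3147294521331787) 0.06746929037777338
base ((0.638622522354126, -0.2810049057006836), (0.18063688278198242, 0.11714886128902435), 73.66535949707031)
post 71 [ 0.666  -0.2991  0.1243] [0.0028 0.0029 0.0442]
dark 105 [ 0.5647 -0.274   0.2591] [ 0.551 -0.29   0.241] [ 0.581 -0.261  0.268] ((0.5649374723434448, -0.27421241998672485), (0.031470656394958496, 0.024361493065953255), 65.0460433959961)
white 278 [ 0.6003 -0.2862  0.2803] [ 0.575 -0.309  0.246] [ 0.639 -0.266  0.293] ((0.6075537800788879, -0.28847935795783997), (0.036013245582580566, 0.06532745063304901), 76.38751220703125)
coupon 25 0.041173798204491074 ((0.5489731431007385, 0.07795830816030502), (0.00198437599465
[... 873 characters left out ...]
rk 88 [ 0.5676 -0.2661  0.2514] [ 0.554 -0.275  0.233] [ 0.584 -0.259  0.265] ((0.5684537291526794, -0.2683015465736389), (0.01563544012606144, 0.03004652075469494), 79.8710708618164)
white 131 [ 0.6017 -0.2802  0.2759] [ 0.577 -0.306  0.241] [ 0.639 -0.264  0.292] ((0.6075496077537537, -0.2854451537132263), (0.04035639762878418, 0.06360471248626709), 83.6650390625)
coupon 221 0.03874595777027601 ((0.5785232782363892, 0.061383314430713654), (0.07681126147508621, 0.10513617098331451), 89.83381652832031) [[0.55852281 0.02303553 0.05280833]
 [0.56105453 0.02321554 0.05297431]
 [0.61174078 0.0238927  0.05430853]
 [0.61406957 0.02585965 0.05568529]] [0.52606421 0.02303553] [0.6312025  0.09989966]
```

apply_moves --deltas "-0.936 -0.495 0.17 0 0 0; -0.936 -0.495 0.17 0 0 0; -0.936 -0.495 0.17 0 0 0; -0.936 -0.495 0.17 0 0 0; -0.936 -0.495 0.17 0 0 0" --claw 0

```text
time_s: 0.72
tool_pos: [0.4052, 0.4086, 0.2133]
tcp_rot: [0.179, 0.984, -0.0, -0.0]
contact_force: [1.1, -0.2, -0.1]
finger_gap: 0.0853
grip_force: 0.0
```

apply_moves --deltas "-0.936 -0.495 0.17 0 0 0; -0.936 -0.495 0.17 0 0 0; -0.936 -0.495 0.17 0 0 0; -0.936 -0.495 0.17 0 0 0; -0.936 -0.495 0.17 0 0 0"

```text
time_s: 1.35
tool_pos: [0.5805, 0.2106, 0.1707]
tcp_rot: [0.179, 0.984, -0.0, -0.0]
contact_force: [-0.1, 0.5, 0.6]
finger_gap: 0.0854
grip_force: 0.0
```

apply_moves --deltas "0 0 0 0 0 1; 0 0 0 0 0 1; 0 0 0 0 0 1; 0 0 0 0 0 1; 0 0 0 0 0 1"

```text
time_s: 1.98
tool_pos: [0.5795, 0.2118, 0.1708]
tcp_rot: [0.463, 0.886, -0.0, -0.0]
contact_force: [-0.1, 0.2, -0.3]
finger_gap: 0.0854
grip_force: 0.0
```

apply_moves --deltas "0 0 0 0 0 1; 0 0 0 0 0 1; 0 0 0 0 0 1; 0 0 0 0 0 1; 0 0 0 0 0 1"

```text
time_s: 2.6
tool_pos: [0.5794, 0.2119, 0.1708]
tcp_rot: [0.705, 0.71, -0.0, -0.0]
contact_force: [0.6, -0.5, -0.4]
finger_gap: 0.0855
grip_force: 0.0
```

apply_moves --deltas "0 0 0 0 0 1; 0 0 0 0 0 1; 0 0 0 0 0 1; 0 0 0 0 0 1; 0 0 0 0 0 1"

```text
time_s: 3.22
tool_pos: [0.5794, 0.2119, 0.1709]
tcp_rot: [0.883, 0.47, -0.0, -0.0]
contact_force: [0.1, 0.6, -0.2]
finger_gap: 0.0854
grip_force: 0.0
```

apply_moves --deltas "0 0 0 0 0 1; 0 0 0 0 0 1; 0 0 0 0 0 1; 0 0 0 0 0 1; 0 0 0 0 0 0.5"

```text
time_s: 3.85
tool_pos: [0.5794, 0.212, 0.1708]
tcp_rot: [0.976, 0.218, -0.0, 0.0]
contact_force: [-0.9, -0.5, -0.2]
finger_gap: 0.0854
grip_force: 0.0
```

```bash
cat >> h.py <<'E'
def goto(p,Rw=None):
    "tool-axis shift (full scales) to world p; rotvec in full scales to Rw, after shift"
    s=env.sense(); Rt=R.from_quat(s['tcp_rot'])
    print('shift',np.round(Rt.inv().apply(np.array(p)-s['tool_pos'])/.05,2))
    if Rw is not None: print('turn',np.round((Rt.inv()*Rw).as_rotvec()/.12,2))
E
python3 - <<'E'
from h import *
s=env.sense(); print({k:np.round(v,3) for k,v in s.items() if k!='tau'}); print(R.from_quat(s['tcp_rot']).as_matrix().round(3))
i=imaging.camera_info('wrist');p,d=imaging.capture('wrist'); print(i)
cv2.imwrite('pics/w1.png',p[:,:,::-1]); np.save('pics/w1P.npy',cloud(i,d,True))
goto([.580,.2115,.096])
E
```

```text
{'time_s': np.float64(3.85), 'joint_positions': array([-0.905,  0.584,  0.687,  1.791, -0.451,  0.93 , -1.154]), 'joint_velocities': array([-0.073,  0.03 ,  0.114,  0.005, -0.083,  0.024, -0.391]), 'tool_pos': array([0.579, 0.212, 0.171]), 'tcp_rot': array([ 0.976,  0.218, -0.   ,  0.   ]), 'contact_force': array([-0.948, -0.463, -0.176]), 'moment': array([ 0.032, -0.015, -0.009]), 'grip_force': np.float64(0.0), 'finger_gap': np.float64(0.085)}
[[ 0.905  0.426 -0.001]
 [ 0.426 -0.905 -0.001]
 [-0.001  0.    -1.   ]]
{'fx': 309.70691628693146, 'fy': 309.70691628693146, 'cx': 316.98369433443406, 'cy': 203.601905546824, 'position': array([0.64692863, 0.24394835, 0.28895948]), 'orientation': array([-0.12425119,  0.07890711, -0.52968171,  0.83532784])}
shift [0.01 0.01 1.5 ]
```

View pics/w1.png

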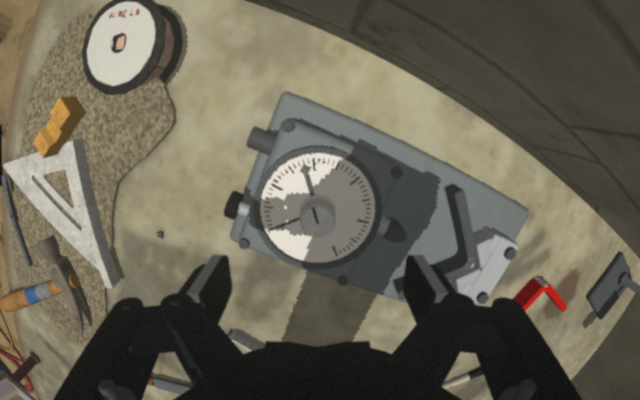

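The wrist picture shows the knob at (318,214) between the open fingers. One hand points to (305,170) and one to (270,228). I'll go down on the knob and grip.

Run:
```python
from h import *
P=np.load('pics/w1P.npy')
q=P[190:240,295:340].reshape(-1,3); k=q[(q[:,2]>.083)&(q[:,2]<.1)]
print(len(k),k.mean(0).round(4),k.min(0).round(3),k.max(0).round(3),np.median(k[:,2]))
Q=P.reshape(-1,3);b=Q[np.all((Q>[.5,-.06,.035])&(Q<[.67,.12,.056]),1)]
print(P[245,470],P[188,452],P[295,412])
```

```text
1009 [0.5824 0.2134 0.0916] [0.568 0.2   0.083] [0.594 0.225 0.095] 0.09239714831151627
[0.6049284  0.06600597 0.04776122] [0.64222537 0.10710446 0.03488579] [0.59474072 0.17177218 0.17496508]
```

apply_moves --deltas "0 0 0.5 0 0 0; 0 0 0.5 0 0 0; 0 0 0.3 0 0 0; 0 0 0.2 0 0 0; 0 0 0 0 0 0"

```text
time_s: 4.53
tool_pos: [0.5796, 0.2117, 0.0959]
tcp_rot: [0.976, 0.219, -0.0, 0.0]
contact_force: [-0.6, -0.4, 0.7]
finger_gap: 0.0853
grip_force: 0.0
```

apply_moves --deltas "0 0 0 0 0 0; 0 0 0 0 0 0; 0 0 0 0 0 0; 0 0 0 0 0 0; 0 0 0 0 0 0" --claw 1

```text
time_s: 5.15
tool_pos: [0.58, 0.212, 0.0969]
tcp_rot: [0.976, 0.219, 0.0, -0.0]
contact_force: [-2.2, -1.6, 5.2]
finger_gap: 0.0209
grip_force: 58.7
```

apply_moves --deltas "0 0 0 0 0 0; 0 0 0 0 0 0; 0 0 0 0 0 -0.5; 0 0 0 0 0 -0.5; 0 0 0 0 0 0"

```text
time_s: 5.78
tool_pos: [0.58, 0.212, 0.0968]
tcp_rot: [0.961, 0.277, 0.0, -0.0]
contact_force: [-1.7, 0.3, 5.9]
finger_gap: 0.0209
grip_force: 58.8
```

apply_moves --deltas "0 0 0 0 0 -0.9; 0 0 0 0 0 -1; 0 0 0 0 0 -1; 0 0 0 0 0 -1; 0 0 0 0 0 -1"

```text
time_s: 6.4
tool_pos: [0.5802, 0.2118, 0.0969]
tcp_rot: [0.839, 0.545, 0.0, 0.0]
contact_force: [-0.8, -1.5, 4.5]
finger_gap: 0.021
grip_force: 58.6
```

apply_moves --deltas "0 0 0 0 0 -1; 0 0 0 0 0 -1; 0 0 0 0 0 -1; 0 0 0 0 0 -1; 0 0 0 0 0 -1"

```text
time_s: 7.02
tool_pos: [0.5805, 0.2117, 0.0969]
tcp_rot: [0.64, 0.768, 0.001, 0.001]
contact_force: [0.8, -1.0, 5.0]
finger_gap: 0.021
grip_force: 58.5
```

Run:
```python
from h import *
s=env.sense(); print({k:np.round(v,3) for k,v in s.items() if k!='tau'})
p,d=imaging.capture('wrist'); cv2.imwrite('pics/w2.png',p[:,:,::-1])
```

```text
{'time_s': np.float64(7.025), 'joint_positions': array([-0.617,  0.619,  0.287,  1.807, -0.243,  0.748, -0.02 ]), 'joint_velocities': array([ 0.179, -0.026, -0.244, -0.013,  0.208, -0.026,  0.776]), 'tool_pos': array([0.581, 0.212, 0.097]), 'tcp_rot': array([0.64 , 0.768, 0.001, 0.001]), 'contact_force': array([ 0.775, -1.013,  4.965]), 'moment': array([-0.176,  0.069, -0.025]), 'grip_force': np.float64(58.528), 'finger_gap': np.float64(0.021)}
```

View pics/w2.png

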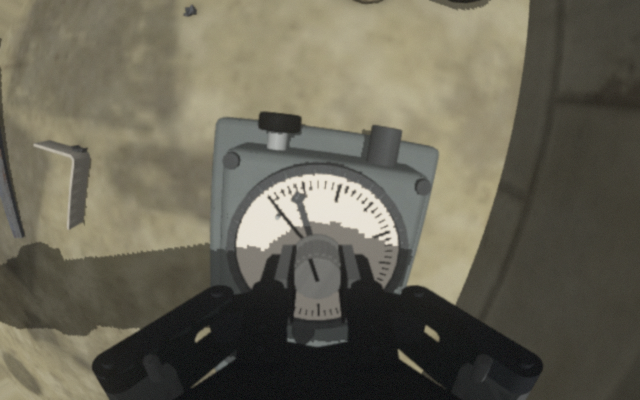

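The second picture shows that the wedge pointer (298,195) kept its angle to the fingers, so it turns with the knob. I'll go on to the stop.

apply_moves --deltas "0 0 0 0 0 -1; 0 0 0 0 0 -1; 0 0 0 0 0 -1; 0 0 0 0 0 -1; 0 0 0 0 0 -1"

```text
time_s: 7.7
tool_pos: [0.579, 0.2137, 0.0968]
tcp_rot: [0.386, 0.923, 0.001, -0.001]
contact_force: [-1.7, -0.3, 8.3]
finger_gap: 0.0211
grip_force: 59.2
```

```bash
python3 -c "
from h import *
print(env.sense()['moment'],env.sense()['joint_positions'].round(2))"
```

```text
[-0.48863548  0.56117182 -0.04400066] [-0.51  0.61  0.13  1.8  -0.12  0.74  0.47]
```

apply_moves --deltas "0 0 0 0 0 -1; 0 0 0 0 0 -1; 0 0 0 0 0 -1; 0 0 0 0 0 -1; 0 0 0 0 0 0"

```text
time_s: 8.32
tool_pos: [0.5789, 0.2128, 0.0967]
tcp_rot: [0.156, 0.988, 0.0, -0.001]
contact_force: [-3.3, 0.7, 6.3]
finger_gap: 0.0209
grip_force: 59.9
```

Run:
```python
from h import *
s=env.sense(); print({k:np.round(v,3) for k,v in s.items() if k!='tau'})
p,d=imaging.capture('wrist'); cv2.imwrite('pics/w3.png',p[:,:,::-1])
```

```text
{'time_s': np.float64(8.325), 'joint_positions': array([-0.414,  0.607,  0.011,  1.794, -0.012,  0.742,  0.862]), 'joint_velocities': array([-0.01 ,  0.001,  0.01 ,  0.003, -0.003, -0.001, -0.021]), 'tool_pos': array([0.579, 0.213, 0.097]), 'tcp_rot': array([ 0.156,  0.988,  0.   , -0.001]), 'contact_force': array([-3.307,  0.71 ,  6.287]), 'moment': array([0.229, 0.792, 0.008]), 'grip_force': np.float64(59.914), 'finger_gap': np.float64(0.021)}
```

View pics/w3.png

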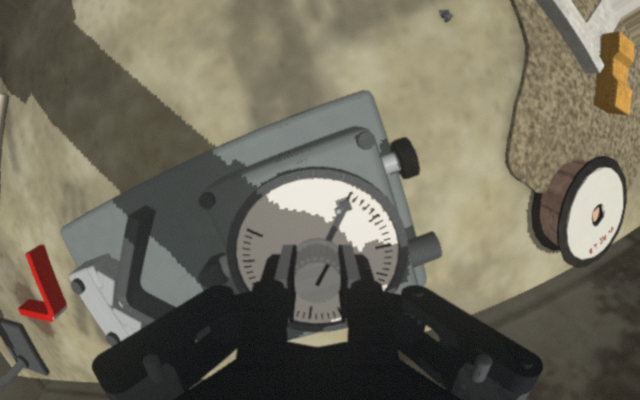

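The pointer (343,205) has now slipped against the fingers and lies over the black needle at the start of the scale, so it is on the stop. I'll press a little more, then release and rise.

apply_moves --deltas "0 0 0 0 0 -0.7; 0 0 0 0 0 -0.7; 0 0 0 0 0 0; 0 0 0 0 0 0; 0 0 0 0 0 0"

```text
time_s: 9.0
tool_pos: [0.58, 0.2123, 0.0967]
tcp_rot: [0.075, 0.997, 0.001, 0.0]
contact_force: [-1.1, -0.1, 4.7]
finger_gap: 0.0209
grip_force: 60.0
```

apply_moves --deltas "0 0 0 0 0 0; 0 0 0 0 0 0; 0 0 0 0 0 0; 0 0 0 0 0 0; 0 0 0 0 0 0" --claw 0

```text
time_s: 9.62
tool_pos: [0.5797, 0.2119, 0.0962]
tcp_rot: [0.072, 0.997, -0.0, -0.0]
contact_force: [-0.5, -0.5, 0.6]
finger_gap: 0.0856
grip_force: 0.0
```

apply_moves --deltas "0 0 -0.3 0 0 0; 0 0 -0.5 0 0 0; 0 0 -0.8 0 0 0; 0 0 -0.8 0 0 0; 0 0 0 0 0 0"

```text
time_s: 10.25
tool_pos: [0.582, 0.2128, 0.2214]
tcp_rot: [0.072, 0.997, 0.002, 0.004]
contact_force: [0.6, -0.1, -0.7]
finger_gap: 0.0854
grip_force: 0.0
```

Run:
```python
from h import *
s=env.sense(); print({k:np.round(v,3) for k,v in s.items() if k!='tau'})
i=imaging.camera_info('wrist');p,d=imaging.capture('wrist'); cv2.imwrite('pics/w4.png',p[:,:,::-1]); np.save('pics/w4P.npy',cloud(i,d,True))
# hover above coupon leg_a guess, tool y at -43 deg
c=np.array([np.cos(np.radians(-87.7)),np.sin(np.radians(-87.7))]); n=np.array([-c[1],c[0]])
corner=np.array([.583,.033]); leg=corner-.0474*c+.0403*n; print('leg_a guess',leg)
a=np.radians(-42.7); y=[np.cos(a),np.sin(a),0]; z=[0,0,-1]; x=np.cross(y,z)
goto([*leg,.16],R.from_matrix(np.c_[x,y,z]))
```

```text
{'time_s': np.float64(10.25), 'joint_positions': array([-0.38 ,  0.449, -0.032,  1.718,  0.017,  0.966,  1.008]), 'joint_velocities': array([-0.   ,  0.047,  0.   ,  0.055,  0.001, -0.021, -0.003]), 'tool_pos': array([0.582, 0.213, 0.221]), 'tcp_rot': array([0.072, 0.997, 0.002, 0.004]), 'contact_force': array([ 0.568, -0.122, -0.7  ]), 'moment': array([-0.026,  0.008,  0.001]), 'grip_force': np.float64(0.0), 'finger_gap': np.float64(0.085)}
leg_a guess [0.62136529 0.08197913]
shift [-1.17 -2.47  1.18]
turn [ 0.05 -0.   18.1 ]
```

View pics/w4.png

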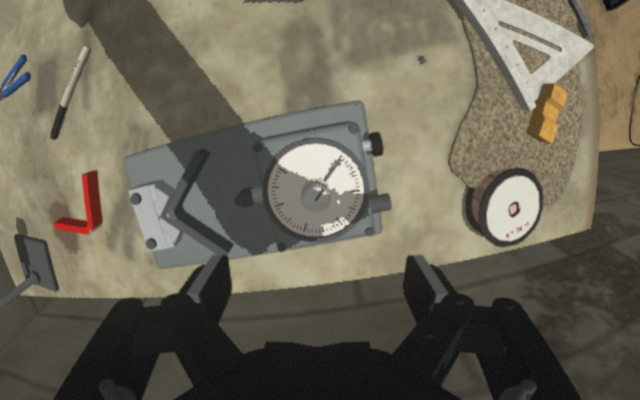

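The pointer stays at (340,158), over the needle. The coupon is clear, with legs at (187,180) and (205,233) and its tip at about (168,212). I'll measure it from this cloud.

Run:
```python
from h import *
P=np.load('pics/w4P.npy'); im=cv2.imread('pics/w4.png').astype(int)
for u,v in [(198,160),(185,185),(172,210),(195,225),(225,245),(145,205),(150,225)]: print(u,v,P[v,u].round(4),im[v,u])
m=np.all((P>[.51,.02,.041])&(P<[.66,.13,.056]),2)&(im.max(2)<75)
q=P[m];print(len(q),np.median(q[:,2]),q.min(0),q.max(0))
xy=q[:,:2]
for s,nm in((1,'leg_a(+x)'),(-1,'leg_b')):
    l=xy[((xy[:,0]-.583)*s>.012)]
    vx,vy,x0,y0=cv2.fitLine(l.astype(np.float32),cv2.DIST_HUBER,0,.01,.01).ravel()
    t=(l-[x0,y0])@[vx,vy]; w=(l-[x0,y0])@[-vy,vx]
    a=np.percentile(t,[1,99]); print(nm,len(l),'dir',np.degrees(np.arctan2(vy,vx)),'ends',(x0+vx*a[0],y0+vy*a[0]),(x0+vx*a[1],y0+vy*a[1]),'w',np.percentile(w,[3,97]))
```

```text
198 160 [0.5362 0.1007 0.0468] [49 53 51]
185 185 [0.5589 0.0803 0.0473] [87 86 85]
172 210 [0.5832 0.057  0.0468] [95 96 94]
195 225 [0.6062 0.0755 0.0382] [46 49 47]
225 245 [0.634  0.1043 0.0376] [45 45 45]
145 205 [0.5724 0.0251 0.0485] [176 180 178]
150 225 [0.5956 0.0248 0.0496] [176 180 178]
633 0.04681303050365848 [0.52666397 0.02069525 0.04100756] [0.63836079 0.12942417 0.05578316]
leg_a(+x) 200 dir 47.07938 ends (np.float64(0.5829128859975472), np.float64(0.049512809479052546)) (np.float64(0.6378131809994433), np.float64(0.10854994510404828)) w [-0.04035403  0.0008351 ]
leg_b 378 dir -43.43354 ends (np.float64(0.5302997690604145), np.float64(0.1043129774695825)) (np.float64(0.5886677919228017), np.float64(0.049052315541591035)) w [-0.03660575  0.00426631]
```

Run:
```python
from h import *
P=np.load('pics/w4P.npy').reshape(-1,3)
q=P[np.all((P>[.51,.035,.0435])&(P<[.66,.115,.053]),1)]; L=[]
for s,nm in((1,'a'),(-1,'b')):
    l=q[((q[:,0]-.583)*s>.022)][:,:2]
    dr=np.array([s*np.cos(np.radians(45+2.2*s)),np.sin(np.radians(45+2.2*s))]); nr=np.array([-dr[1],dr[0]])
    t=l@dr; w=l@nr; wm=np.median(w); ok=abs(w-wm)<.008; w=w[ok];t=t[ok]
    print(nm,len(l),len(w),'w',np.percentile(w,[2,98]),'slope',np.polyfit(t,w,1)[0],'tmax',np.percentile(t,99))
    L.append((nr,np.mean(np.percentile(w,[2,98])),dr,np.percentile(t,99)))
c=np.linalg.solve(np.array([L[0][0],L[1][0]]),[L[0][1],L[1][1]]); print('centreline corner',c)
for nr,w,dr,tm in L: print('leg len from cl corner',tm-c@dr,'leg point',c+dr*.057)
```

```text
a 700 458 w [-0.40723075 -0.39350404] slope 0.08424589090362158 tmax 0.5138850901113756
b 499 404 w [-0.44101961 -0.43056462] slope -0.03992532070169033 tmax -0.3182172426930464
centreline corner [0.58985668 0.04772755]
leg len from cl corner 0.07809297097888657 leg point [0.62858483 0.08955015]
leg len from cl corner 0.08215015243148271 leg point [0.54803408 0.0864557 ]
```

apply_moves --deltas "-0.41 -0.78 0.41 0 0 0; -0.41 -0.78 0.41 0 0 0; -0.41 -0.78 0.41 0 0 0; 0 0 0 0.05 0 1; 0 0 0 0 0 1" --claw 0.5

```text
time_s: 10.92
tool_pos: [0.623, 0.0861, 0.1532]
tcp_rot: [0.194, 0.981, -0.004, -0.001]
contact_force: [-1.0, -0.1, 0.4]
finger_gap: 0.0428
grip_force: 0.0
```

apply_moves --deltas "0 0 0 0 0 1; 0 0 0 0 0 1; 0 0 0 0 0 1; 0 0 0 0 0 1; 0 0 0 0 0 1"

```text
time_s: 11.55
tool_pos: [0.623, 0.0872, 0.1538]
tcp_rot: [0.474, 0.88, -0.004, 0.0]
contact_force: [0.5, 0.2, -0.2]
finger_gap: 0.043
grip_force: 0.0
```

apply_moves --deltas "0 0 0 0 0 1; 0 0 0 0 0 1; 0 0 0 0 0 1; 0 0 0 0 0 1; 0 0 0 0 0 1"

```text
time_s: 12.18
tool_pos: [0.623, 0.0872, 0.1538]
tcp_rot: [0.713, 0.701, -0.003, 0.001]
contact_force: [-0.0, 0.7, -0.8]
finger_gap: 0.0427
grip_force: 0.0
```

apply_moves --deltas "0 0 0 0 0 1; 0 0 0 0 0 1; 0 0 0 0 0 1; 0 0 0 0 0 1; 0 0 0 0 0 1"

```text
time_s: 12.8
tool_pos: [0.623, 0.0872, 0.1538]
tcp_rot: [0.888, 0.459, -0.003, 0.002]
contact_force: [0.9, 0.0, 0.2]
finger_gap: 0.0425
grip_force: 0.0
```

apply_moves --deltas "0 0 0 0 0 1; 0 0 0 0 0 0; 0 0 0 0 0 0"

```text
time_s: 13.18
tool_pos: [0.6234, 0.0873, 0.1543]
tcp_rot: [0.913, 0.408, -0.002, 0.002]
contact_force: [0.2, 0.2, -1.4]
finger_gap: 0.0427
grip_force: 0.0
```

Run:
```python
from h import *
s=env.sense(); print({k:np.round(v,3) for k,v in s.items() if k!='tau'})
i=imaging.camera_info('wrist');p,d=imaging.capture('wrist'); cv2.imwrite('pics/w5.png',p[:,:,::-1]); np.save('pics/w5P.npy',cloud(i,d,True))
a=np.radians(-42.7); y=[np.cos(a),np.sin(a),0]; z=[0,0,-1]; x=np.cross(y,z)
goto([.626,.0885,.053],R.from_matrix(np.c_[x,y,z]))
```

```text
{'time_s': np.float64(13.175), 'joint_positions': array([-0.576,  0.59 ,  0.525,  1.76 , -0.359,  0.892, -0.626]), 'joint_velocities': array([ 0.004, -0.005, -0.002, -0.005, -0.001,  0.   , -0.004]), 'tool_pos': array([0.623, 0.087, 0.154]), 'tcp_rot': array([ 0.913,  0.408, -0.002,  0.002]), 'contact_force': array([ 0.246,  0.181, -1.414]), 'moment': array([-0.021, -0.053,  0.051]), 'grip_force': np.float64(0.0), 'finger_gap': np.float64(0.043)}
shift [0.06 0.02 2.03]
turn [0.02 0.05 0.11]
```

View pics/w5.png

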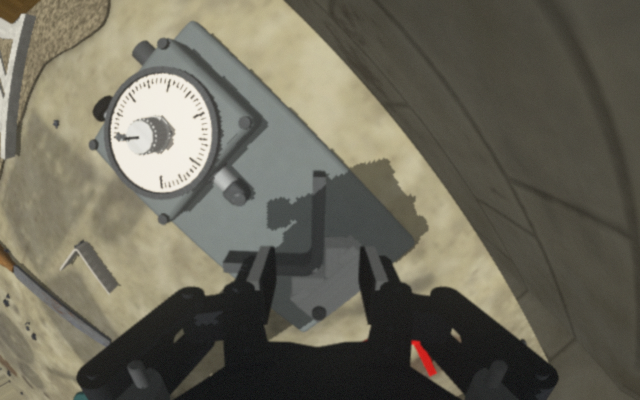

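Leg a stands at column 320, from row 172 to 255, centred between the pads. I'll check its end and then go down.

Run:
```python
from h import *
P=np.load('pics/w5P.npy')
for v in (166,172,176,185,200): print(v,[P[v,u].round(4).tolist() for u in (316,320,324)])
s=env.sense();Rt=R.from_quat(s['tcp_rot'])
q=P[165:255,300:340].reshape(-1,3);q=q[(q[:,2]>.043)&(q[:,2]<.053)]
l=Rt.inv().apply(q-s['tool_pos']);print(len(q),l.min(0).round(4),l.max(0).round(4),np.percentile(l[:,1],[3,97]),np.median(q[:,2]))
```

```text
166 [[0.6434, 0.1102, 0.0233], [0.6457, 0.1079, 0.0224], [0.6482, 0.1058, 0.0232]]
172 [[0.6413, 0.1078, 0.0322], [0.6437, 0.1058, 0.033], [0.6459, 0.1035, 0.0316]]
176 [[0.6412, 0.1077, 0.0468], [0.6433, 0.1056, 0.046], [0.6455, 0.1036, 0.0459]]
185 [[0.6367, 0.1027, 0.0475], [0.6389, 0.1007, 0.0475], [0.6412, 0.0987, 0.0476]]
200 [[0.6288, 0.0939, 0.0471], [0.6313, 0.0921, 0.0481], [0.6336, 0.0902, 0.0483]]
1166 [-0.0369 -0.0048  0.1047] [0.0278 0.018  0.1116] [-0.00463208  0.01473451] 0.04755842323707765
```

apply_moves --deltas "0.06 0 0.5 0.02 0.05 0.11; 0 0 0.5 0 0 0; 0 0 0.5 0 0 0; 0 0 0.3 0 0 0; 0 0 0 0 0 0"

```text
time_s: 13.85
tool_pos: [0.6252, 0.0891, 0.0638]
tcp_rot: [0.916, 0.401, -0.0, -0.0]
contact_force: [1.2, -0.3, 0.7]
finger_gap: 0.0425
grip_force: 0.0
```

apply_moves --deltas "0 0 0.2 0 0 0; 0 0 0 0 0 0"

```text
time_s: 14.1
tool_pos: [0.6258, 0.0895, 0.0546]
tcp_rot: [0.916, 0.401, 0.0, 0.0]
contact_force: [1.1, 0.1, -0.1]
finger_gap: 0.0429
grip_force: 0.0
```

apply_moves --deltas "0 0 0 0 0 0; 0 0 0 0 0 0; 0 0 0 0 0 0; 0 0 0 0 0 0; 0 0 0 0 0 0" --claw 1

```text
time_s: 14.72
tool_pos: [0.6263, 0.0895, 0.0555]
tcp_rot: [0.916, 0.401, 0.001, 0.0]
contact_force: [-1.0, 0.3, 6.0]
finger_gap: 0.0083
grip_force: 60.8
```

apply_moves --deltas "0 0 0 0 0 0; 0 0 -0.3 0 0 0; 0 0 -0.6 0 0 0; 0 0 -0.6 0 0 0; 0 0 -0.6 0 0 0"

```text
time_s: 15.35
tool_pos: [0.6254, 0.0893, 0.1608]
tcp_rot: [0.916, 0.401, 0.0, 0.0]
contact_force: [-0.1, -0.1, -3.1]
finger_gap: 0.0085
grip_force: 59.7
```

Run:
```python
from h import *
s=env.sense(); print({k:np.round(v,3) for k,v in s.items() if k!='tau'})
# target: tool->coupon assumed: y tool along (1,1,0)/sqrt2 of coupon, z tool = -z_c
Rc=R.from_matrix(np.array([[1,1,0],[-1,1,0],[0,0,1]]).T/1.0) if 0 else None
r=np.sqrt(.5)
Rct=np.c_[np.cross([r,r,0],[0,0,-1]),[r,r,0],[0,0,-1]]  # tool axes in coupon frame
xf=np.array([.8779,-.2254,.4226]);zf=np.array([-.4093,.1051,.9063]);yf=np.cross(zf,xf)
F=np.c_[xf,yf,zf]; foc=np.array([.4553,-.2465,.190])
# TCP in coupon frame: along leg 2mm inward of leg_a -> ; bend at (-7.5mm,0,12.5)
leg=np.array([-.0474,.0403,0]); tcp=leg-.002*np.array([-r,r,0]); tcp[2]=.053-.022
bend=np.array([-.0075,0,.0125])
tgt=foc+F@(tcp-bend); Rw=R.from_matrix(F@Rct)
print('target',tgt,(F@Rct).round(3)); goto(tgt,Rw); 
Rt=R.from_quat(s['tcp_rot']);print('bend now',s['tool_pos']+Rt.as_matrix()@Rct.T@(bend-tcp))
```

```text
{'time_s': np.float64(15.35), 'joint_positions': array([-0.581,  0.584,  0.532,  1.754, -0.364,  0.903, -0.639]), 'joint_velocities': array([-0.126, -0.311,  0.165, -0.12 ,  0.198,  0.408, -0.146]), 'tool_pos': array([0.625, 0.089, 0.161]), 'tcp_rot': array([0.916, 0.401, 0.   , 0.   ]), 'contact_force': array([-0.148, -0.147, -3.061]), 'moment': array([ 0.036, -0.085,  0.006]), 'grip_force': np.float64(59.667), 'finger_gap': np.float64(0.009)}
target [ 0.42361199 -0.19821576  0.19050203] [[-0.445  0.797  0.409]
 [ 0.844  0.526 -0.105]
 [-0.299  0.299 -0.906]]
shift [-6.96  0.94 -0.59]
turn [ -3.85  -0.56 -10.49]
bend now [0.58801741 0.04927498 0.14228902]
```

apply_moves --deltas "-0.5 0.02 -0.11 0 0 0; -0.8 0.02 -0.11 0 0 0; -0.8 0.02 -0.11 0 0 0; -0.8 0.02 -0.11 0 0 0; -0.8 0.02 -0.11 0 0 0"

```text
time_s: 15.98
tool_pos: [0.5026, -0.0509, 0.1875]
tcp_rot: [0.916, 0.401, 0.001, 0.0]
contact_force: [-0.2, -1.0, -2.6]
finger_gap: 0.0085
grip_force: 59.6
```

apply_moves --deltas "-0.8 0.02 -0.11 0 0 0; -0.8 0.02 -0.11 0 0 0; -0.8 0.02 -0.11 0 0 0; -0.8 0.02 -0.11 0 0 0; 0 0 0 0 0 0"

```text
time_s: 16.6
tool_pos: [0.396, -0.172, 0.2096]
tcp_rot: [0.917, 0.398, 0.001, -0.0]
contact_force: [1.0, 0.5, -2.8]
finger_gap: 0.0084
grip_force: 59.6
```

apply_moves --deltas "0 0 0 -0.32 -0.05 -0.87; 0 0 0 -0.32 -0.05 -0.87; 0 0 0 -0.32 -0.05 -0.87; 0 0 0 -0.32 -0.05 -0.87; 0 0 0 -0.32 -0.05 -0.87"

```text
time_s: 17.23
tool_pos: [0.3983, -0.1692, 0.209]
tcp_rot: [0.776, 0.623, 0.025, 0.093]
contact_force: [-0.1, 0.4, -3.3]
finger_gap: 0.0088
grip_force: 59.7
```

```bash
cat > tgt.py <<'E'
from h import *
s=env.sense(); print({k:np.round(v,3) for k,v in s.items() if k!='tau'})
r=np.sqrt(.5)
Rct=np.c_[np.cross([r,r,0],[0,0,-1]),[r,r,0],[0,0,-1]]
xf=np.array([.8779,-.2254,.4226]);zf=np.array([-.4093,.1051,.9063]);F=np.c_[xf,np.cross(zf,xf),zf]; foc=np.array([.4553,-.2465,.190])
tcp=np.array([-.0474,.0403,0])-.002*np.array([-r,r,0]); tcp[2]=.0335; bend=np.array([-.0075,0,.0125])
tgt=foc+F@(tcp-bend); Rw=R.from_matrix(F@Rct)
goto(tgt,Rw); Rt=R.from_quat(s['tcp_rot']);C=Rt.as_matrix()@Rct.T; bn=s['tool_pos']+C@(bend-tcp)
print('bend now',bn.round(4),'err',(F.T@(bn-foc)).round(4),'world d',(tgt-s['tool_pos']).round(4))
E
python3 tgt.py
```

```text
{'time_s': np.float64(17.225), 'joint_positions': array([-0.34 ,  0.065,  0.656,  2.305,  0.037,  0.602,  0.065]), 'joint_velocities': array([-0.009, -0.172, -0.077,  0.19 ,  0.276, -0.36 ,  0.544]), 'tool_pos': array([ 0.398, -0.169,  0.209]), 'tcp_rot': array([0.776, 0.623, 0.025, 0.093]), 'contact_force': array([-0.078,  0.388, -3.349]), 'moment': array([0.296, 0.203, 0.044]), 'grip_force': np.float64(59.667), 'finger_gap': np.float64(0.009)}
shift [-0.43  0.53  0.46]
turn [-2.24 -0.32 -6.1 ]
bend now [ 0.3891 -0.2247  0.1926] err [-0.0619  0.0047  0.0317] world d [ 0.0243 -0.0288 -0.0162]
```

apply_moves --deltas "-0.43 0.53 0.3 0 0 0; 0 0 0 -0.32 -0.05 -0.87; 0 0 0 -0.32 -0.05 -0.87; 0 0 0 -0.32 -0.05 -0.87; 0 0 0 0 0 0"

```text
time_s: 17.85
tool_pos: [0.4204, -0.1974, 0.2003]
tcp_rot: [0.665, 0.731, 0.039, 0.145]
contact_force: [0.2, 0.5, -3.1]
finger_gap: 0.0088
grip_force: 59.7
```

```bash
python3 tgt.py
```

```text
{'time_s': np.float64(17.85), 'joint_positions': array([-0.234,  0.103,  0.619,  2.318, -0.07 ,  0.44 ,  0.527]), 'joint_velocities': array([-0.007,  0.008,  0.012, -0.023, -0.   ,  0.009, -0.039]), 'tool_pos': array([ 0.42 , -0.197,  0.2  ]), 'tcp_rot': array([0.665, 0.731, 0.039, 0.145]), 'contact_force': array([ 0.204,  0.455, -3.136]), 'moment': array([0.356, 0.427, 0.039]), 'grip_force': np.float64(59.697), 'finger_gap': np.float64(0.009)}
shift [0.01 0.   0.16]
turn [-1.31 -0.18 -3.54]
bend now [ 0.4297 -0.2542  0.1889] err [-0.0213 -0.0138  0.0087] world d [ 0.0022 -0.0005 -0.0075]
```

apply_moves --deltas "0 0 0 -0.33 -0.05 -0.89; 0 0 0 -0.33 -0.05 -0.89; 0 0 0 -0.33 -0.04 -0.88; 0 0 0 -0.32 -0.04 -0.88; 0 0 0 0 0 0"

```text
time_s: 18.48
tool_pos: [0.4207, -0.1981, 0.2003]
tcp_rot: [0.485, 0.847, 0.057, 0.209]
contact_force: [-0.2, 0.5, -2.2]
finger_gap: 0.0083
grip_force: 59.7
```

```bash
python3 tgt.py
python3 - <<'E'
from h import *
ims=[]
for n in ['top','side']:
    i=imaging.camera_info(n);p,d=imaging.capture(n); np.save(f'pics/{n}9.npy',cloud(i,d)); cv2.imwrite(f'pics/{n}9.png',p[:,:,::-1])
    a=p[110:230,300:460] if n=='top' else p[80:230,230:430]
    ims.append(cv2.resize(a,(400,300),interpolation=cv2.INTER_CUBIC)[:,:,::-1])
p,d=imaging.capture('wrist');w=cv2.resize(p,(480,300))[:,:,::-1]
cv2.imwrite('pics/c9.png',np.vstack([np.hstack(ims),np.pad(w,((0,0),(0,320),(0,0)))]))
E
```

```text
{'time_s': np.float64(18.475), 'joint_positions': array([-0.041,  0.067,  0.475,  2.391, -0.385,  0.279,  1.306]), 'joint_velocities': array([-0.024,  0.003,  0.018, -0.014,  0.051,  0.002, -0.094]), 'tool_pos': array([ 0.421, -0.198,  0.2  ]), 'tcp_rot': array([0.485, 0.847, 0.057, 0.209]), 'contact_force': array([-0.228,  0.469, -2.2  ]), 'moment': array([ 0.342,  0.683, -0.007]), 'grip_force': np.float64(59.733), 'finger_gap': np.float64(0.008)}
shift [ 0.03 -0.01  0.15]
turn [-0.    0.   -0.02]
bend now [ 0.4533 -0.2467  0.1975] err [ 0.0014 -0.0007  0.0076] world d [ 0.0019  0.0001 -0.0075]
```

View pics/c9.png

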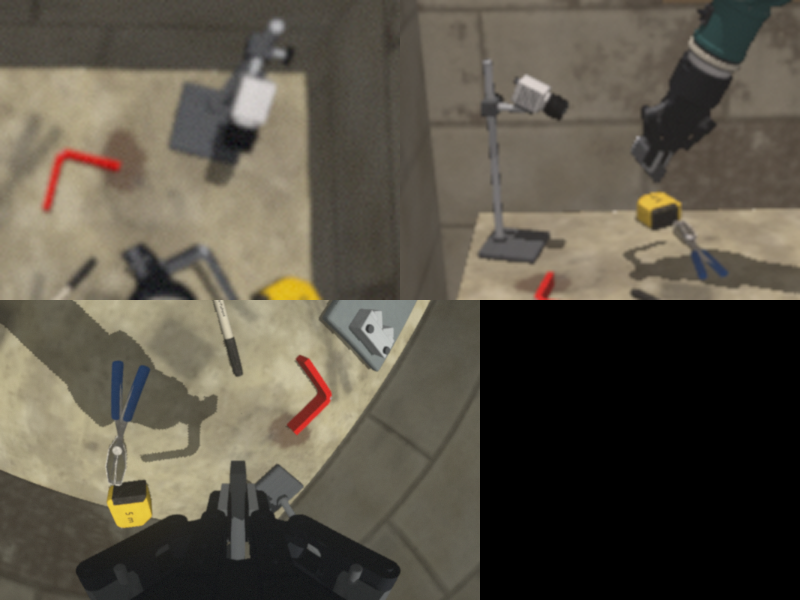

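The top crop shows the coupon's bend at full-picture pixel (382,209), pointing up-right toward the lens at about (395,164). The gripper is on leg a. I'll check this against the depth.

Run:
```python
from h import *
P=np.load('pics/top9.npy'); im=cv2.imread('pics/top9.png')
xf=np.array([.8779,-.2254,.4226]);zf=np.array([-.4093,.1051,.9063]);F=np.c_[xf,np.cross(zf,xf),zf]; foc=np.array([.4553,-.2465,.190])
q=P[195:245,362:405].reshape(-1,3)
L=(q-foc)@F
m=(abs(L[:,2])<.04)&(L[:,0]>-.075)&(L[:,0]<.03)&(L[:,1]<.03)&(L[:,1]>-.08); L=L[m]
print(len(L)); idx=np.argsort(-L[:,0]); print(L[idx[:6]].round(4)); 
top=L[L[:,2]>.008]; print('legb',top[top[:,1]<-.005][::6].round(4)); print('lega',top[top[:,1]>.005][::4].round(4))
A=np.c_[top[:,:2],np.ones(len(top))]; 
from scipy.optimize import least_squares
print('plane',least_squares(lambda c:A@c-top[:,2],[0,0,0],loss='soft_l1',f_scale=.002).x)
```

```text
208
[[ 0.0051 -0.0007  0.0183]
 [ 0.005  -0.0015  0.008 ]
 [ 0.0039 -0.0067  0.0183]
 [ 0.0039 -0.0006  0.0236]
 [ 0.0039 -0.0053  0.0012]
 [ 0.0037 -0.0045  0.0106]]
legb [[ 0.0039 -0.0067  0.0183]
 [-0.0011 -0.0111  0.0174]
 [-0.0047 -0.0187  0.0092]
 [-0.0086 -0.0132  0.0201]
 [-0.01   -0.0194  0.0196]
 [-0.0167 -0.0187  0.0182]
 [-0.0171 -0.0243  0.0209]
 [-0.0186 -0.0305  0.0204]
 [-0.0252 -0.0298  0.0195]
 [-0.0251 -0.035   0.0238]
 [-0.0298 -0.0433  0.0129]
 [-0.0342 -0.0381  0.0215]
 [-0.0358 -0.0444  0.0202]
 [-0.0368 -0.0503  0.0212]
 [-0.0438 -0.0468  0.0218]
 [-0.0449 -0.0528  0.0222]
 [-0.0467 -0.0593  0.0206]]
lega [[-0.0013  0.0109  0.0086]
 [ 0.0005  0.0095  0.0219]
 [-0.0041  0.0137  0.021 ]
 [-0.0133  0.0216  0.0091]
 [-0.0073  0.0126  0.0192]
 [-0.0176  0.026   0.0091]
 [-0.0114  0.0171  0.0198]
 [-0.0077  0.007   0.022 ]
 [-0.0166  0.021   0.0167]
 [-0.0124  0.0112  0.0209]
 [-0.02    0.0229  0.0172]
 [-0.0159  0.0129  0.0207]
 [-0.0213  0.0197  0.0194]
 [-0.0261  0.024   0.018 ]
 [-0.0333  0.0245  0.0153]]
plane [-0.00026336 -0.01740509  0.01984515]
```

apply_moves --deltas "0 0 0.07 0 0 0; 0 0 0.07 0 0 0; 0 0 0 0 0 0; 0 0 0 0 0 0; 0 0 0 0 0 0"

```text
time_s: 19.25
tool_pos: [0.4239, -0.199, 0.1943]
tcp_rot: [0.483, 0.848, 0.057, 0.21]
contact_force: [0.2, -0.0, -2.0]
finger_gap: 0.0084
grip_force: 59.8
```

```bash
python3 tgt.py
```

```text
{'time_s': np.float64(19.25), 'joint_positions': array([-0.025,  0.088,  0.46 ,  2.39 , -0.442,  0.263,  1.365]), 'joint_velocities': array([-0.   , -0.001,  0.001,  0.   , -0.001, -0.002,  0.003]), 'tool_pos': array([ 0.424, -0.199,  0.194]), 'tcp_rot': array([0.483, 0.848, 0.057, 0.21 ]), 'contact_force': array([ 0.228, -0.038, -1.95 ]), 'moment': array([ 0.275,  0.694, -0.039]), 'grip_force': np.float64(59.75), 'finger_gap': np.float64(0.008)}
shift [ 0.04 -0.02  0.01]
turn [0.01 0.02 0.01]
bend now [ 0.4567 -0.2475  0.1917] err [ 0.0021 -0.0006  0.0008] world d [-0.0013  0.001  -0.0015]
```

```bash
python3 -c "
from bench import env
print(env.close_job())"
```

```text
the job is handed in; nothing more can be done
None
```

I turned the peak pointer back against its zero stop, lifted the coupon out of the die, and handed the job in at about 19 s. The gripper was still holding the bend about 2 mm (calculated) from the focus point, square to the lens. No verdict came back on hand-in.

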